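Shift the bench-mounted gear shifter into fourth

ROBOT

A 6-joint arm with a two-finger parallel gripper is mounted at the origin on the work surface. World frame = base frame: x ahead of the robot, y to its left, z up, the work surface at z = 0. Lengths are in m, angles in rad, forces in N, time in s.
With the tool pointing down it reaches from about 0.275 to 0.725 m from the base axis. Payload 5.6 kg.
Tool frame: the origin (TCP) lies between the finger pads; the fingertips stand 25 mm ahead of it and the grasp point (between the pads) lies 6 mm ahead of it; z points along the fingers, y is the direction in which the jaws open and shut (so a half turn about z gives the same grasp; the last joint's range is limited). The gripper opens to 85 mm and grips with 20 to 120 N. Pads are 22 mm wide; open, the fingers measure 114 mm over their backs; the gripper's body (76 mm by 85 mm) begins 54 mm behind the grasp point. The pads swing forward as they close: fully open they stand 13 mm farther back than shut.
Start: joints at [-0.885, 0.255, 0.108, 0, -1.424, -0.285], TCP at [0.215, -0.506, 0.256] pointing down, gripper open.
Joint ranges: [-2.95, 2.95], [-1.21, 1.97], [-1.09, 1.5], [-2.87, 1.71], [-2.94, -0.07], [-3.05, 3.05]. Speed limits (rad/s): [2.57, 2.57, 3.14, 3.14, 3.14, 3.14].

INTERFACE

Orientations are given as a rotation vector (axis times angle).
In Python, from rig import arm gives the robot as it stands.
- The arm moves only by the tool move_arm, never from a script. Its argument "deltas" is a list of rows, each a list of 4 numbers: the shift along the tool's x, y, z in units of 50 mm (1.0 is 50 mm), then the turn about the tool's z in units of 10 degrees (1.0 is 10 degrees). A call has 1 to 20 rows; each row is the pose to reach, as a shift and turn from the pose commanded when the call began, along the tool's axes at that moment; what a row does not reach only later rows make up. A row lasts 1/8 s, in which the tool goes at most 62.5 mm and 10.7 degrees, less where a joint would pass 70% of its speed; a pose out of reach is approached as far as the arm can. A call with a gripper value outside its range is refused whole. "jaw" is the opening, from -1 (shut) to 1 (fully open), set as the call begins (left out, the last holds). The fingers move at their own pace and stop on an object; the grip force is fixed at half the most. Time passes only in rows, so rows that repeat a pose let the fingers close. It gives the time, the measured TCP pose, the force and the opening at its end, in the units of the state.
- arm.observe(): the state, without advancing time (a new reading comes with each control period).
- arm.capture(name): name is "side" or "top" or "wrist"; returns a dict with "image" (384x512x3 uint8, red, green, blue), "range_z" (384x512 float32, m along the optical axis (not along the pixel's ray), 0 where there is no reading), "mtx" (3x3 intrinsics, pixels), "extrinsics" (4x4, takes a point from camera to world coordinates). Camera axes: x right, y up, looking along -z (the intrinsics and any distortion apply to the point x, -y, -z); pixel columns grow to the right and rows downward; lengths in m; the calibration is good to about 2 mm. A picture is of the moment at which its call begins.
- arm.hand_in(): hands the job in, once; it reports no verdict.
The state is a dict: "t": time; "joint_pos": joint angles; "qvel": joint speeds; "tau": joint torques, N m; "tool_pos": TCP position; "orientation": TCP orientation; "contact_force": force on the tool from outside, world axes, zero at the start; "torque": the same for the moment, N m; "width": opening from 0.0 (shut) to 1.0 (fully open).
Only numpy, scipy, OpenCV 4.12 (cv2) and the standard library are available. Lean on these libraries where they do the work, as an engineer would, in place of code of your own. Each camera call takes 0.05 s, during which the arm holds its last target. There are 200 camera calls.

TASK

The gear shifter of the home driving rig stands on the workbench for adjustment, its lever left in first, the slot of the H-shaped gate that is on the left and farthest from the robot as seen from the robot's side. Shift it into fourth, the slot on the right nearest the robot: push the lever back to neutral, across to the right, then towards the robot until it is fully home, and move clear. Push the red knob with the outside of the fingertips without forcing it, never take it between the fingers, and leave the tools and parts lying on its board where they are.

Things in the scene. Friction and masses are not known exactly. Their poses are not given: they have to be found in the camera images.
- shifter: H-gate gear shifter: dark steel housing 140 x 110 mm (its x by y) on a fixed plywood board 260 x 300 x 18 mm. Origin: centre of the board's underside, on the bench. Own x axis points forward (away from the robot, within 30 degrees), y left, z up. Its aluminium gate plate spans z = 111 to 119 mm; of the housing nothing stands above z = 124 mm
- gate (a point): centre of the gate, on the plate's top face, 119 mm straight above the shifter's origin. An H is cut there: two 14 mm wide slots along the shifter's x at y = +15 and -15 mm, joined by a 14 mm wide neutral crossing along y at x = 0, corners rounded 3 mm. The steel lever shaft, 10 mm thick, cannot leave it. Left slot: first forward, second rear; right slot: third forward, fourth rear
- fourth (a point): point on the plate's top face where the lever shaft stands when fully home in fourth: shifter x = -21 mm, y = -15 mm, z = 119 mm
- knob (a point): centre of the lever's red ball knob, 46 mm diameter, black cap with a white H on top. It is 175 mm from the pivot, which lies in the shifter frame at x = 0, y = 0, z = 40 mm; upright in mid-gate its centre is thus 215 mm above the bench and its top 238 mm. In the gate it moves up to about 47 mm forward or back and 39 mm to either side of the middle
- fore_aft (a joint): lever angle about the shifter's y axis through the pivot, rad: starts in first at +0.13 to +0.265; 0 in neutral, + forward (away from the robot), - back; stops at about +0.27 and -0.27, the slot ends. The crossing is free within 0.025 of 0, its corners may guide the lever in from 0.1; farther off the gate blocks it. Held by friction: some 5 N at the knob moves it and it stays where it is left
- cross (a joint): lever angle to the side, rad, about the shifter's x axis through the pivot: 0 in the middle, + to the right (shifter's -y), - to the left. About -0.17 to -0.22 in the left slot, +0.17 to +0.22 in the right slot, where the gate stops it. Held by friction: some 3 N at the knob moves it, it stays where it is left
- bike_light: loose yellow bike light, 36 x 46 x 40 mm, standing on the board left of the shifter; origin at the centre of its underside. Leave alone
- lube: loose white and green chain lube bottle, 42 mm diameter, 127 mm tall, standing on the board left of the shifter; origin at the centre of its underside. Leave alone
- seat_clamp: loose aluminium seat post clamp, ring of 41 mm diameter, 14 mm high, on the board right of the shifter; origin at the ring's centre, underside. Leave alone
- brake_pads: loose pair of black brake pads with spring clip, 43 x 26 x 12 mm, on the board right of the shifter; origin at the centre of its underside. Leave alone
- wrench: loose steel socket wrench with black grip, 155 mm long, 34 mm wide, 26 mm high at the head, lying on the board in front of the shifter on the robot's side; origin under its middle. Leave alone

How it is judged:
By the outcome, as a careful person would: the job done as asked, in the order asked, and still so for the second after the job is handed in, with the robot touching nothing.
It also fails if it takes over 50 s, if anything falls off the work surface, if the arm or the gripper's body presses on something with over 40 N, if the wrist force passes 120 N, or if a joint passes its speed limit or range.

## Working session

There is one attempt and no reset: what is moved stays moved. The work goes in short steps, Python scripts to look and compute and a tool call to move; the robot and the scene stay as the last step left them, time stands still between calls to the robot, and variables do not carry over. Pictures are saved under pics/ and viewed, on a budget of 10 in all, crops included, one or two more only if the job needs it, and the job is handed in when it is done.

Besides the shell and the picture viewer there is one more tool, called after "Emit:" as name(argument=value, ...) on one line, values as JSON. move_arm: Moves the arm, as the interface text tells. Its arguments: {"type":"object","properties":{"deltas":{"type":"array"},"jaw":{"type":"number"}},"required":["deltas"]}

```bash
mkdir -p pics; ls; cat > h.py <<'E'
import numpy as np, cv2
from rig import arm
from scipy.spatial.transform import Rotation as R
def cap(n):
    c=arm.capture(n); K=c['mtx'];T=c['extrinsics'];z=c['range_z']
    v,u=np.mgrid[:384,:512]
    P=np.stack([(u-K[0,2])/K[0,0]*z,-(v-K[1,2])/K[1,1]*z,-z],-1)@T[:3,:3].T+T[:3,3]
    P[z<=0]=np.nan
    return c['image'],P,c
def red(im):
    h=cv2.cvtColor(im,cv2.COLOR_RGB2HSV)
    return ((h[...,0]<8)|(h[...,0]>172))&(h[...,1]>140)&(h[...,2]>60)
def sphere(p,r=.023):
    from scipy.optimize import least_squares
    c0=np.median(p,0)-[0,0,.01]
    return least_squares(lambda c:np.linalg.norm(p-c,axis=1)-r,c0,loss='soft_l1',f_scale=.002).x
E
python3 - <<'E'
from h import *
s=arm.observe();print({k:np.round(v,3) for k,v in s.items()})
ims=[]
for n in('top','side'):
    im,P,c=cap(n);m=red(im)&~np.isnan(P[...,0])
    k,l,st,ce=cv2.connectedComponentsWithStats(m.astype('uint8'))
    for i in range(1,k):
        if st[i,4]>40: p=P[l==i];print(n,st[i],ce[i],np.median(p,0),sphere(p))
    print(n,c['extrinsics'].round(3),c['mtx'].round(1), [k for k in c])
    ims.append(im)
cv2.imwrite('pics/a.png',cv2.resize(ims[0],(800,600))[...,::-1]);cv2.imwrite('pics/b.png',cv2.resize(ims[1],(800,600))[...,::-1])
E
```

```text
pics
{'t': np.float64(0.0), 'joint_pos': array([-0.885,  0.256,  0.107, -0.   , -1.424, -0.285]), 'qvel': array([ 0.001,  0.001,  0.   , -0.001,  0.   ,  0.   ]), 'tau': array([ 1.0000e-03, -3.8664e+01,  2.3794e+01,  5.3650e+00, -6.0000e-03,
        0.0000e+00]), 'tool_pos': array([ 0.214, -0.506,  0.255]), 'orientation': array([ 6.250e-01, -3.078e+00, -3.000e-03]), 'contact_force': array([-0.559, -0.208,  0.595]), 'torque': array([ 0.028, -0.005,  0.024]), 'width': np.float64(0.996)}
top [190 160  28  28 389] [204.84061697 177.07969152] [0.57275173 0.09028668 0.22534257] [0.58293745 0.09500805 0.21109692]
top [[ 0.007  0.982 -0.189  0.439]
 [-0.999  0.016  0.047  0.044]
 [ 0.049  0.188  0.981  0.814]
 [ 0.     0.     0.     1.   ]] [[390.1   0.  254.3]
 [  0.  390.1 192.5]
 [  0.    0.    1. ]] ['image', 'range_z', 'mtx', 'extrinsics']
side [ 85  73  19   9 108] [94.32407407 76.81481481] [0.29365097 0.61235181 0.15830802] [0.28983896 0.6309416  0.15390939]
side [ 99 101  19   9  99] [107.74747475 105.03030303] [0.32230154 0.52032432 0.12316392] [0.31801846 0.53899693 0.11598711]
side [236 140  26  26 486] [248.40740741 152.17901235] [0.57877169 0.0803247  0.21746856] [0.58293961 0.09669108 0.20947204]
side [[ 0.976  0.146 -0.162  0.46 ]
 [-0.217  0.577 -0.787 -0.596]
 [-0.021  0.803  0.595  0.644]
 [ 0.     0.     0.     1.   ]] [[491.5   0.  261.6]
 [  0.  491.5 191.6]
 [  0.    0.    1. ]] ['image', 'range_z', 'mtx', 'extrinsics']
```

View pics/a.png

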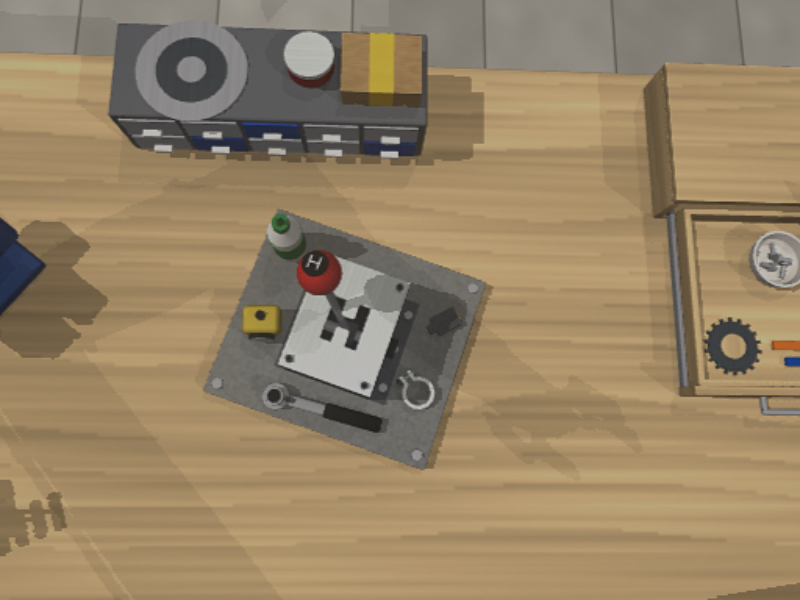

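View pics/b.png

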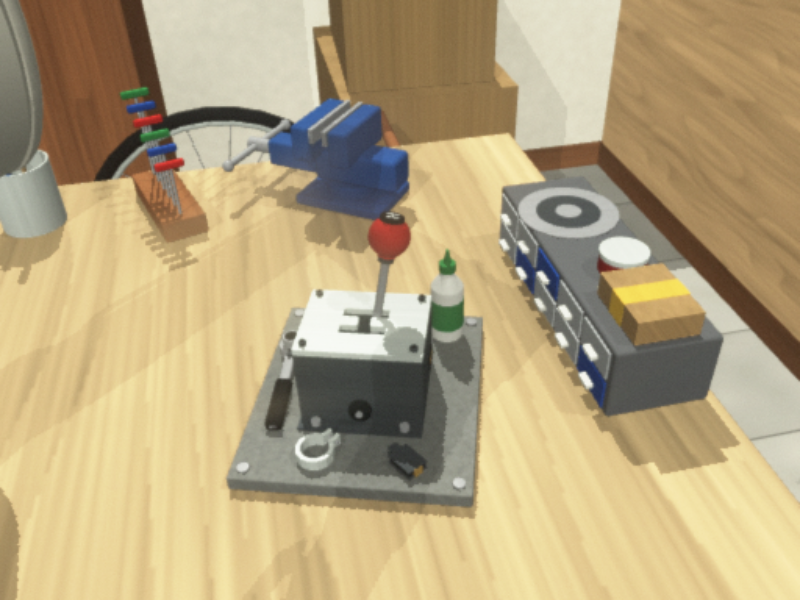

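The top view has the knob at about (318,270) in the 800x600 picture and the plate at about (345,325), turned roughly 20 deg clockwise. The lube bottle stands close by to the left, at (285,235). Next I measure the plate.

```bash
cat >> h.py <<'E'
def rect(P,zlo,zhi,box=.16,c=(.53,.07)):
    m=(P[...,2]>zlo)&(P[...,2]<zhi)&(abs(P[...,0]-c[0])<box)&(abs(P[...,1]-c[1])<box)
    m=cv2.morphologyEx(m.astype('uint8'),cv2.MORPH_OPEN,np.ones((3,3)))
    k,l,st,ce=cv2.connectedComponentsWithStats(m); i=1+np.argmax(st[1:,4])
    p=P[l==i]; return cv2.minAreaRect((p[:,:2]*1000).astype('float32')),np.median(p[:,2]),len(p)
E
python3 - <<'E'
from h import *
for n in('top','side'):
    im,P,c=cap(n)
    print(n,'plate',rect(P,.108,.126)); print(n,'board',rect(P,.010,.026,.22))
E
```

```text
top plate (((546.1458129882812, 71.07914733886719), (109.97772979736328, 140.23355102539062), 71.0906753540039), np.float64(0.12072890190426333), 3793)
top board (((546.5052490234375, 70.9938735961914), (300.2558288574219, 260.8459777832031), 71.03008270263672), np.float64(0.01987951946906613), 10546)
side plate (((546.1185913085938, 72.21406555175781), (114.30529022216797, 140.5258026123047), 71.15827178955078), np.float64(0.11899343780855087), 3381)
side board (((545.7406005859375, 71.6005630493164), (301.8927307128906, 260.47259521484375), 71.14222717285156), np.float64(0.018145678835398193), 8752)
```

Emit:
move_arm(deltas=[[0, 0, -1.3, 0], [-0.4, 0.25, -1.3, 0.2], [-1.2, 0.7, -1.3, 0.5], [-2.1, 1.25, -1.3, 0.8], [-3.0, 1.8, -1.3, 1.1], [-3.9, 2.4, -1.3, 1.4], [-4.8, 2.9, -1.3, 1.7], [-5.7, 3.5, -1.3, 2.0], [-6.6, 4.0, -1.3, 2.3], [-7.5, 4.6, -1.3, 2.6], [-8.4, 5.1, -1.3, 2.9], [-9.3, 5.7, -1.3, 3.2], [-10.2, 6.2, -1.3, 3.5], [-11.1, 6.8, -1.3, 3.8], [-11.8, 7.2, -1.3, 4.0], [-12.2, 7.45, -1.3, 4.2], [-12.3, 7.5, -1.3, 4.2], [-12.3, 7.5, -1.3, 4.2]], jaw=-1)

```text
t: 2.45
tool_pos: [0.6345, 0.0786, 0.321]
orientation: [-0.519, -3.098, 0.001]
contact_force: [-0.0, -0.1, -0.5]
width: 0.002
```

```bash
cat >> h.py <<'E'
C=np.array([.546,.0715]);YAW=np.deg2rad(-18.9)
XS=np.array([np.cos(YAW),np.sin(YAW)]);YS=np.array([-XS[1],XS[0]])
def sh(p): d=np.array(p[:2])-C; return np.round([d@XS*1000,d@YS*1000,p[2]*1000],1)
def report(cams=('top','side')):
    s=arm.observe();Rm=R.from_rotvec(s['orientation']).as_matrix()
    print('t',round(float(s['t']),2),'tcp_sh',sh(s['tool_pos']),'tooly deg rel',np.round(np.rad2deg(np.arctan2(Rm[1,1],Rm[0,1])-YAW),1),'z',Rm[:,2].round(3),'F',s['contact_force'].round(1),'w',round(float(s['width']),2))
    for n in cams:
        im,P,c=cap(n);m=red(im)&(np.linalg.norm(np.nan_to_num(P)-[.55,.07,.21],axis=-1)<.1)
        if m.sum()>30: k=sphere(P[m]);print(n,m.sum(),'knob_sh',sh(k),'fore',round(float(np.arctan2(sh(k)[0],170)),3),'cross',round(float(np.arctan2(-sh(k)[1],170)),3))
        else: print(n,'knob hidden',m.sum())
        cv2.imwrite(f'pics/{n}_{s["t"]:.2f}.png',cv2.resize(im,(800,600))[...,::-1])
E
python3 -c "
from h import *
report()"; ls pics
```

```text
t 2.45 tcp_sh [ 81.4  35.4 321. ] tooly deg rel 89.9 z [-0.001 -0.    -1.   ] F [-0.  -0.1 -0.5] w 0.0
top 394 knob_sh [ 27.2  34.2 211.1] fore 0.159 cross -0.199
side 487 knob_sh [ 26.9  35.9 209.7] fore 0.157 cross -0.208
a.png
b.png
side_2.45.png
top_2.45.png
```

Emit:
move_arm(deltas=[[0, 0, 0.5, 0], [0, 0, 1.1, 0], [0, 0, 1.7, 0], [0, 0, 2.1, 0], [0, 0, 2.1, 0], [0.1, 0, 2.1, 0], [0.2, 0, 2.1, 0], [0.3, 0, 2.1, 0], [0.3, 0, 2.1, 0]])

```text
t: 3.68
tool_pos: [0.6202, 0.084, 0.2169]
orientation: [0.519, 3.098, 0.001]
contact_force: [-0.0, -0.9, -0.1]
width: 0.005
```

```bash
python3 -c "
from h import *
report()"; ls pics
```

```text
t 3.67 tcp_sh [ 66.1  35.8 216.9] tooly deg rel 89.9 z [ 0.001  0.    -1.   ] F [-0.  -0.9 -0.1] w 0.0
top 400 knob_sh [ 27.4  34.3 211.1] fore 0.16 cross -0.199
side 486 knob_sh [ 26.8  35.9 209.5] fore 0.156 cross -0.208
a.png
b.png
side_2.45.png
side_3.67.png
top_2.45.png
top_3.67.png
```

View pics/side_3.67.png

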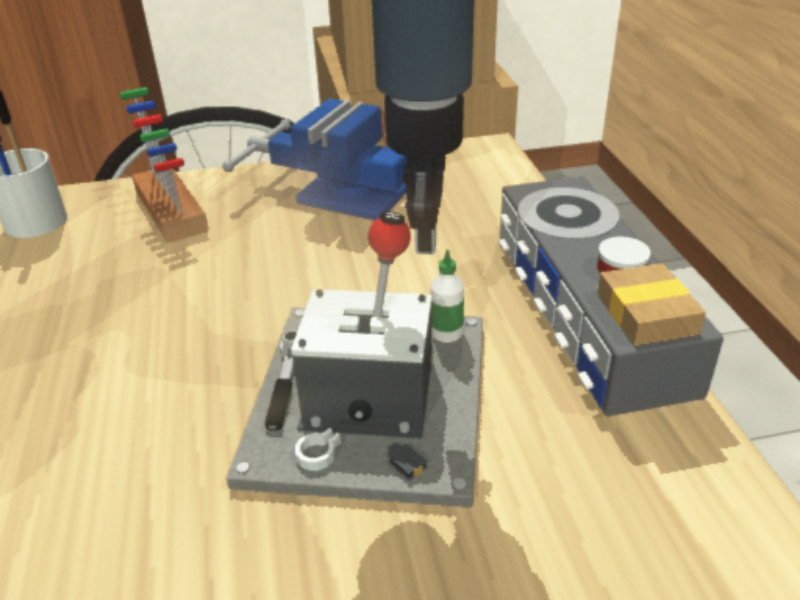

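Emit:
move_arm(deltas=[[0.1, 0, 0, 0], [0.2, 0, 0, 0], [0.3, 0, 0, 0], [0.4, 0, 0, 0], [0.4, 0, 0, 0]])

```text
t: 4.4
tool_pos: [0.6028, 0.09, 0.2183]
orientation: [0.518, 3.093, 0.001]
contact_force: [4.1, -2.1, 4.0]
width: -0.001
```

```bash
python3 -c "
from h import *
report()"
```

```text
t 4.4 tcp_sh [ 47.8  35.9 218.3] tooly deg rel 89.9 z [ 0.005 -0.    -1.   ] F [ 4.1 -2.1  4. ] w -0.0
top 389 knob_sh [ 14.1  34.3 212.8] fore 0.083 cross -0.199
side 483 knob_sh [ 13.6  35.8 211.1] fore 0.08 cross -0.208
```

The picture shows the closed tips at about (425,245), beside the knob at (389,237) and clear of the bottle. The push works: the lever is at 0.08. Now the rest of the way to neutral.

Emit:
move_arm(deltas=[[0.1, 0, 0, 0], [0.2, 0, 0, 0], [0.26, 0, 0, 0], [0.28, 0, 0, 0], [0.28, 0, 0, 0]])

```text
t: 5.12
tool_pos: [0.589, 0.0947, 0.2171]
orientation: [0.519, 3.096, 0.001]
contact_force: [4.6, -2.4, 4.8]
width: -0.001
```

```bash
python3 -c "
from h import *
report()"
```

```text
t 5.12 tcp_sh [ 33.1  35.8 217.1] tooly deg rel 89.9 z [ 0.002 -0.    -1.   ] F [ 4.6 -2.4  4.8] w -0.0
top 384 knob_sh [ -0.6  34.1 213.2] fore -0.004 cross -0.198
side 460 knob_sh [ -1.   35.8 211.6] fore -0.006 cross -0.208
```

Emit:
move_arm(deltas=[[-0.2, 0, 0, 0], [-0.4, 0, 0, 0], [-0.4, 0, -0.7, 0], [-0.4, 0, -1.5, 0], [-0.4, 0, -2.1, 0], [-0.2, 0.5, -2.1, 0], [0.3, 1.0, -2.1, 0], [0.65, 1.1, -2.1, 0], [0.65, 1.1, -2.1, 0], [0.65, 1.1, -1.4, 0], [0.65, 1.1, -0.7, 0], [0.65, 1.1, 0, 0], [0.65, 1.1, 0, 0]])

```text
t: 6.85
tool_pos: [0.5742, 0.1559, 0.2134]
orientation: [-0.52, -3.092, 0.006]
contact_force: [0.0, -0.4, 0.3]
width: -0.002
```

```bash
python3 -c "
from h import *
report()"
```

```text
t 6.85 tcp_sh [ -0.7  89.  213.4] tooly deg rel 89.8 z [-0.006 -0.003 -1.   ] F [ 0.  -0.4  0.3] w -0.0
top 356 knob_sh [ -0.7  34.2 213.2] fore -0.004 cross -0.199
side 476 knob_sh [ -1.1  35.7 211.7] fore -0.006 cross -0.207
```

Emit:
move_arm(deltas=[[0, -0.15, 0, 0], [0, -0.3, 0, 0], [0, -0.45, 0, 0], [0, -0.6, 0, 0], [0, -0.75, 0, 0], [0, -0.75, 0, 0]])

```text
t: 7.7
tool_pos: [0.5632, 0.1214, 0.2166]
orientation: [0.52, 3.098, 0.0]
contact_force: [1.1, 1.2, 1.7]
width: 0.003
```

```bash
python3 -c "
from h import *
report()"
```

```text
t 7.7 tcp_sh [1.000e-01 5.280e+01 2.166e+02] tooly deg rel 89.8 z [ 0.001 -0.    -1.   ] F [1.1 1.2 1.7] w 0.0
top 200 knob_sh [ -0.5  16.  216.2] fore -0.003 cross -0.094
side 451 knob_sh [ -1.1  17.5 214.4] fore -0.006 cross -0.103
```

Emit:
move_arm(deltas=[[0, -0.15, 0, 0], [0, -0.3, 0, 0], [0, -0.45, 0, 0], [0, -0.6, 0, 0], [0, -0.75, 0, 0], [0, -0.88, 0, 0], [0, -0.96, 0, 0], [0, -1.0, 0, 0], [0, -1.0, 0, 0]])

```text
t: 8.93
tool_pos: [0.5468, 0.0745, 0.216]
orientation: [-0.52, -3.098, 0.001]
contact_force: [1.7, 1.4, -0.0]
width: -0.001
```

```bash
python3 -c "
from h import *
report()"
```

```text
t 8.93 tcp_sh [-2.00e-01  3.10e+00  2.16e+02] tooly deg rel 89.9 z [-0.001 -0.    -1.   ] F [ 1.7  1.4 -0. ] w -0.0
top 163 knob_sh [ -0.3 -33.7 214.2] fore -0.002 cross 0.196
side 360 knob_sh [ -1.3 -32.1 211.9] fore -0.008 cross 0.187
```

Emit:
move_arm(deltas=[[0, 0.2, 0, 0], [0, 0.4, 0, 0], [0, 0.4, -0.7, 0], [0, 0.4, -1.5, 0], [0, 0.4, -2.1, 0], [-0.5, 0, -2.1, 0], [-0.9, -0.5, -2.1, 0], [-1.0, -0.7, -2.1, 0], [-1.0, -0.7, -2.1, 0], [-1.0, -0.7, -1.4, 0], [-1.0, -0.7, -0.7, 0], [-1.0, -0.7, 0, 0], [-1.0, -0.7, 0, 0]])

```text
t: 10.65
tool_pos: [0.5809, 0.0261, 0.2138]
orientation: [-0.517, -3.093, 0.003]
contact_force: [0.8, -0.0, -0.3]
width: -0.003
```

```bash
python3 -c "
from h import *
report()"
```

```text
t 10.65 tcp_sh [ 47.8 -31.7 213.8] tooly deg rel 89.9 z [-0.006 -0.001 -1.   ] F [ 0.8 -0.  -0.3] w -0.0
top 378 knob_sh [ -0.8 -33.8 213.3] fore -0.005 cross 0.196
side 353 knob_sh [ -1.1 -31.9 211.9] fore -0.006 cross 0.185
```

Emit:
move_arm(deltas=[[0.15, 0, 0, 0], [0.3, 0, 0, 0], [0.45, 0, 0, 0], [0.6, 0, 0, 0], [0.75, 0, 0, 0], [0.88, 0, 0, 0], [0.96, 0, 0, 0], [1.0, 0, 0, 0], [1.0, 0, 0, 0]])

```text
t: 11.88
tool_pos: [0.5352, 0.0417, 0.216]
orientation: [-0.519, -3.098, 0.0]
contact_force: [4.2, -1.2, 2.7]
width: 0.0
```

```bash
python3 -c "
from h import *
report()"
```

```text
t 11.88 tcp_sh [ -0.6 -31.7 216. ] tooly deg rel 89.9 z [-0.001  0.    -1.   ] F [ 4.2 -1.2  2.7] w 0.0
top 252 knob_sh [-34.6 -33.7 209.8] fore -0.201 cross 0.196
side 195 knob_sh [-34.9 -32.1 208.3] fore -0.202 cross 0.187
```

Emit:
move_arm(deltas=[[0.08, 0, 0, 0], [0.15, 0, 0, 0], [0.2, 0, 0, 0], [0.22, 0, 0, 0], [0.22, 0, 0, 0]])

```text
t: 12.6
tool_pos: [0.5252, 0.0453, 0.2155]
orientation: [-0.52, -3.098, 0.0]
contact_force: [6.0, -1.9, -5.1]
width: -0.001
```

```bash
python3 -c "
from h import *
report()"
```

```text
t 12.6 tcp_sh [-11.2 -31.6 215.5] tooly deg rel 89.9 z [-0. -0. -1.] F [ 6.  -1.9 -5.1] w -0.0
top 207 knob_sh [-45.1 -33.7 207.2] fore -0.259 cross 0.196
side 198 knob_sh [-45.4 -32.2 205.8] fore -0.261 cross 0.187
```

Emit:
move_arm(deltas=[[0.02, 0, 0, 0], [0.03, 0, 0, 0], [0.03, 0, 0, 0]])

```text
t: 13.08
tool_pos: [0.5246, 0.0455, 0.2154]
orientation: [0.52, 3.097, -0.0]
contact_force: [10.1, -3.7, -7.9]
width: -0.003
```

Emit:
move_arm(deltas=[[0.02, 0, 0, 0], [0.03, 0, 0, 0], [0.03, 0, 0, 0]])

```text
t: 13.45
tool_pos: [0.524, 0.0458, 0.2155]
orientation: [0.519, 3.095, -0.001]
contact_force: [14.5, -4.6, -10.8]
width: -0.002
```

```bash
python3 -c "
from h import *
report()"
```

```text
t 13.45 tcp_sh [-12.5 -31.4 215.5] tooly deg rel 89.9 z [ 0.003 -0.001 -1.   ] F [ 14.5  -4.6 -10.8] w -0.0
top 203 knob_sh [-46.1 -33.7 207.1] fore -0.265 cross 0.196
side 197 knob_sh [-46.7 -32.1 205.7] fore -0.268 cross 0.187
```

The force rises from 6 to 15 N with almost no travel, so the lever is on its stop. I back off and lift clear.

Emit:
move_arm(deltas=[[-0.1, 0, 0, 0], [-0.3, 0, 0, 0], [-0.6, 0, 0, 0], [-0.6, 0, -0.7, 0], [-0.6, 0, -1.5, 0], [-0.6, 0, -2.3, 0], [-0.6, -0.8, -2.3, 0], [-0.6, -1.8, -2.3, 0], [-0.6, -2.8, -2.3, 0], [-0.6, -3.5, -2.3, 0], [-0.6, -3.5, -2.3, 0]])

```text
t: 14.92
tool_pos: [0.4931, -0.1312, 0.3316]
orientation: [-0.524, -3.097, 0.0]
contact_force: [-0.0, -0.1, -0.6]
width: 0.001
```

```bash
python3 -c "
from h import *
report()
im=[cv2.imread(f'pics/{n}') for n in __import__('os').listdir('pics') if n.startswith(('top_15','side_15','top_14','side_14'))]
cv2.imwrite('pics/end.png',cv2.resize(np.hstack(im[:2]),(800,300)))"
```

```text
t 14.93 tcp_sh [  15.6 -208.9  331.6] tooly deg rel 89.7 z [-0. -0. -1.] F [-0.  -0.1 -0.6] w 0.0
top knob hidden 0
side 90 knob_sh [-45.2 -32.2 206.5] fore -0.26 cross 0.187
```

View pics/end.png

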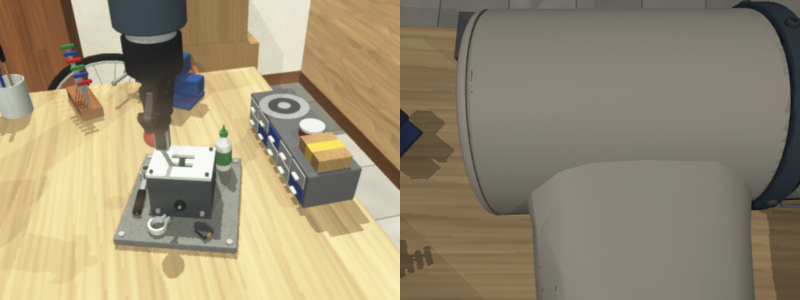

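The arm hides the knob in both views, so I move farther off to the right to check.

Emit:
move_arm(deltas=[[0, -0.8, 0, 0], [0.2, -1.7, 0, 0], [0.6, -2.6, 0, 0], [1.0, -3.5, 0, 0], [1.4, -4.4, 0, 0], [1.6, -5.0, 0, 0], [1.6, -5.0, 0, 0]])

```text
t: 15.9
tool_pos: [0.336, -0.34, 0.3312]
orientation: [-0.522, -3.097, -0.0]
contact_force: [1.1, 0.8, -0.7]
width: 0.002
```

```bash
python3 -c "
from h import *
report()"; cd pics; ls; cp $(ls -t top_1*|head -1) e1.png;  cp $(ls -t side_1*|head -1) e2.png
```

```text
t 15.9 tcp_sh [ -65.3 -457.3  331.2] tooly deg rel 89.8 z [-0.  0. -1.] F [ 1.1  0.8 -0.7] w 0.0
top 395 knob_sh [-46.  -33.8 207.1] fore -0.264 cross 0.196
side 256 knob_sh [-46.2 -31.9 205.6] fore -0.265 cross 0.185
a.png
b.png
end.png
side_10.65.png
side_11.88.png
side_12.60.png
side_13.45.png
side_14.93.png
side_15.90.png
side_2.45.png
side_3.67.png
side_4.40.png
side_5.12.png
side_6.85.png
side_7.70.png
side_8.93.png
top_10.65.png
top_11.88.png
top_12.60.png
top_13.45.png
top_14.93.png
top_15.90.png
top_2.45.png
top_3.67.png
top_4.40.png
top_5.12.png
top_6.85.png
top_7.70.png
top_8.93.png
```

View pics/e1.png

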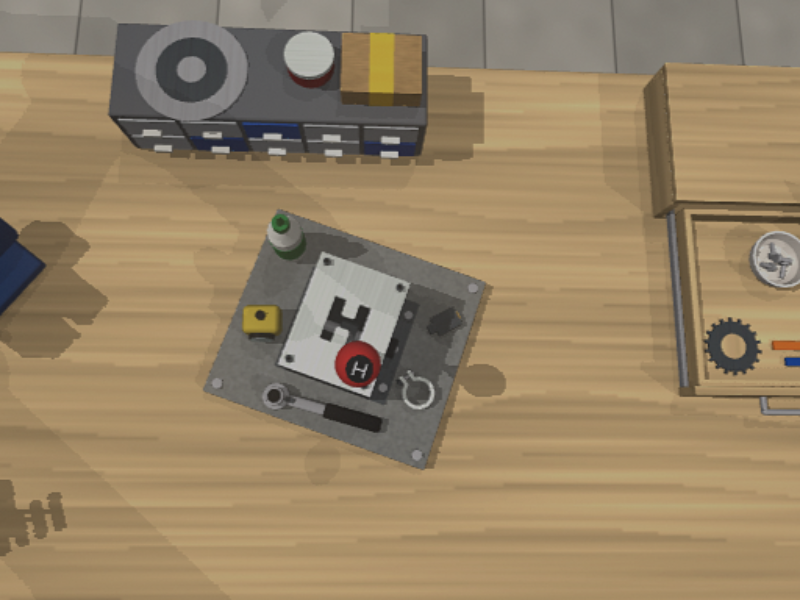

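View pics/e2.png

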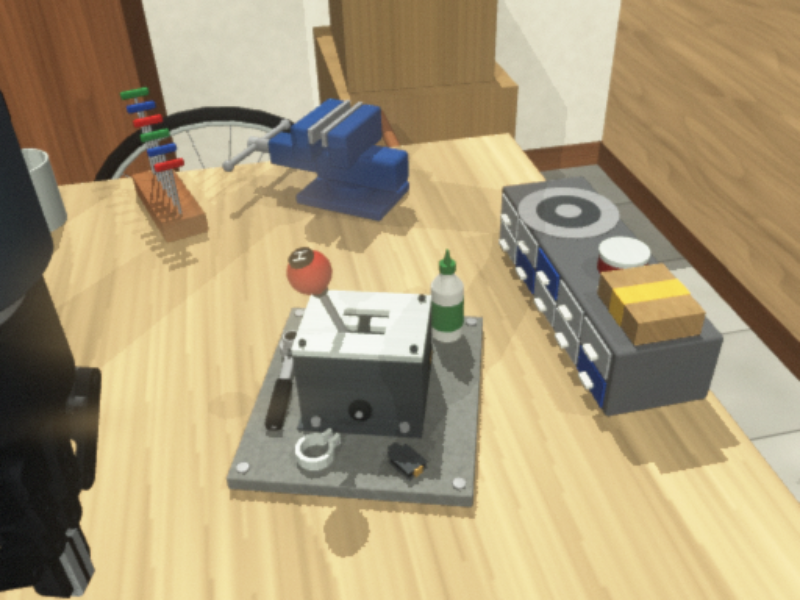

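The knob is at (358,363) in the top view, in the right rear slot, and the loose items haven't moved. From the knob offset, atan(46/167) gives about 0.27 rad back, so the lever is at the slot end.

```bash
python3 -c "
from rig import arm
print(arm.hand_in())"
```

```text
the job is handed in; nothing more can be done
None
```

The shifter is in fourth and the job is handed in, at about 16 s on the robot's clock. With the fingers shut, I pushed the knob with the outside of the tips: back to neutral, across to the right, then towards the robot to the stop. The arm then moved well clear.

- **Lever position:** in the last check both cameras put the knob 46 mm back and 32–34 mm right of the middle. That makes fore_aft about -0.27 (the slot end) and cross about +0.19 (inside the right slot).
- **Forces:** I read about 5 N or less while the lever was moving in the gate. At the end stop the reading rose from about 8 N to about 19 N with almost no further travel. These are readings taken at the end of each move, not continuous ones.
- **Loose items:** all five look unmoved in the before and after pictures. I checked this by eye only.
- **Disagreements:** the two cameras differed by up to 2 mm, within their calibration. In the first check after backing off, the arm hid the knob from the top camera and partly from the side camera, so I moved farther off and repeated it.

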